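Push the pan home on the plate warmer and switch its zone on

ROBOT

A 6-joint arm with a two-finger parallel gripper is mounted at the origin on the work surface. World frame = base frame: x ahead of the robot, y to its left, z up, the work surface at z = 0. Lengths are in m, angles in rad, forces in N, time in s.
With the tool pointing down it reaches from about 0.425 to 0.95 m from the base axis. Payload 3.5 kg.
Tool frame: the origin (TCP) lies at the very end of the fingers, on their centre line; the grasp point (between the pads) lies 19 mm behind it; z points along the fingers, y is the line along which they close (so a half turn about z gives the same grasp; the last joint's range is limited). The gripper opens to 85 mm and grips with 20 to 120 N. Pads are 22 mm wide; open, the fingers measure 114 mm over their backs; the gripper's body (76 mm by 85 mm) begins 54 mm behind the grasp point. The pads swing forward as they close: fully open they stand 13 mm farther back than shut.
Start: joints at [1.124, 0.286, 1.577, -0, 1.279, -0.15], TCP at [0.197, 0.645, 0.231] pointing down, gripper open.
Joint ranges: [-2.77, 2.77], [-0.9, 2.22], [0.21, 2.48], [-1.53, 4.67], [0.24, 2.81], [-2.84, 2.84]. Speed limits (rad/s): [2.79, 2.79, 3.14, 3.14, 3.14, 3.14].

INTERFACE

Orientations are given as a unit quaternion [x, y, z, w].
In Python, from plant import ctrl gives the robot as it stands.
- The arm moves only by the tool carry_out, never from a script. Its argument "deltas" is one flat list of numbers, 6 for each row, row after row: the shift along the tool's x, y, z in m, then the turn, a rotation vector about the tool's x, y, z in rad. A call has 1 to 5 rows; each row is the pose to reach, as a shift and turn from the pose commanded when the call began, along the tool's axes at that moment; what a row does not reach only later rows make up. A row lasts 1/8 s, in which the tool goes at most 62.5 mm and 10.7 degrees, less where a joint would pass 70% of its speed; a pose out of reach is approached as far as the arm can. A call with a gripper value outside its range is refused whole. "grip" is the opening in per cent of the stroke, from 0 (shut) to 100 (fully open), set as the call begins (left out, the last holds). The fingers move at their own pace and stop on an object; "grip_force" is the grip in N (left out, the last holds). Time passes only in rows, so rows that repeat a pose let the fingers close. It gives the time, the measured TCP pose, the force, the opening and the grip force at its end, in the units of the state.
- ctrl.get_state(): the state, without advancing time (a new reading comes with each control period).
- ctrl.read_camera(name): name is "side" or "top"; returns (picture, depth): 400x640x3 uint8, red, green, blue; 400x640 float32, m along the optical axis (not along the pixel's ray), 0 where there is no reading.
- ctrl.camera_model(name): a dict with "intrinsics" (3x3 intrinsics, pixels), "extrinsics" (4x4, takes a point from world to camera coordinates). Camera axes: x right, y down, z forward; pixel columns grow to the right and rows downward; lengths in m; the calibration is good to about 2 mm. A picture is of the moment at which its call begins. camera_model takes no time and is no camera call.
- ctrl.sign_off(): hands the job in; it is judged then, once.
Trained networks look in the newest picture that a camera, given by its name, has taken for a name from the list of things; names that differ only in an ending like _2 or _b are one class to them, and where a whole thing is asked for, a point or a joint stands for the part that bears it (a point fixed in the world has none). Each returns a list of dicts, best first, with "score" (0 to 1); they miss things now and then, are a little off and sometimes report something else, mostly with a low value. They report only what shows in the picture. A call takes as long as a camera call. They do not tell look-alikes from the thing itself.
- ctrl.find_in(camera, query): "uv" ([column, row] in pixels, amid what is visible of it).
The state is a dict: "time": time; "qpos": joint angles; "dq": joint speeds; "joint_efforts": joint torques, N m; "eef_pos": TCP position; "tcp_rot": TCP orientation; "contact_force": force on the tool from outside, world axes, zero at the start; "wrist_torque": the same for the moment, N m; "opening": opening from 0.0 (shut) to 1.0 (fully open); "finger_force": force on a finger pad.
Only numpy, scipy, OpenCV 4.12 (cv2) and the standard library are available. Lean on these libraries where they do the work, as an engineer would, in place of code of your own. Each camera call takes 0.05 s, during which the arm holds its last target. There are 200 camera calls.

TASK

Push the lidded steel pan straight back along its lane on the plate warmer until it sits against the back stop, then flip the toggle switch on the cheek beside that same lane over to on (away from the warmer's open front, towards its back stop). Only push with the fingers: do not lift or tip the pan, leave the other lane's switch off, and leave the terracotta crock and everything else on the table where they are. Finish with the arm clear of everything.

Things in the scene. Friction and masses are not known exactly. Their poses are not given: they have to be found in the camera images.
- warmer: fixed aluminium two-lane plate warmer, 290 (x) x 460 (y) mm. Origin: centre of underside, on the table; +x to its back stop, +y to its left lane. Lanes: 150 mm wide, centred at y=+-85 mm, open at the front (x=-145 mm). A rib (20 mm wide) between and cheeks (y=160 to 230 mm) outside rise 15 mm above the lane floors. Back stop: face at x=+110 mm, top 100 mm above the table
- zone_left (a point): centre of the black heating disc on the left lane's floor, 60 mm above the table, at x=+45, y=+85 mm in the warmer's frame: the pan's origin stands here when against the stop
- zone_right (a point): the same for the right lane, at x=+45, y=-85 mm
- pan: round steel pan, lid fixed on, 130 mm diameter, straight sides 58 mm high, black lid knob 28 mm across, its top 84 mm above the underside; 0.4 to 0.8 kg, slides on the lane floor. Origin: centre of underside. Starts in the left or right lane, 5 to 9 cm short of the stop
- crock: terracotta crock with a cream lid, 120 mm diameter, 105 mm high, standing in the other lane; not to be heated or moved. Origin: centre of its underside
- switch_left (a joint): switch on the left (+y) cheek; pivot at x=-30, y=200, z=80 mm in the warmer's frame, axis along y. 0 = off, leaning 0.45 rad to the open front (-x); 0.45 upright; 0.9 = on, leaning 0.45 rad to the back stop (+x, green dot). Over-centre spring: about 3 N sideways at the ball moves it off its stop, resistance falls to nothing upright, beyond that it snaps over and stays
- switch_right (a joint): switch on the right (-y) cheek; pivot at x=-30, y=-200, z=80 mm in the warmer's frame, axis along y. 0 = off, leaning 0.45 rad to the open front (-x); 0.45 upright; 0.9 = on, leaning 0.45 rad to the back stop (+x, green dot). Over-centre spring: about 3 N sideways at the ball moves it off its stop, resistance falls to nothing upright, beyond that it snaps over and stays
- switch_left_tip (a point): centre of the red ball (26 mm diameter) on the end of the left switch's 11 mm steel rod, 65 mm from the pivot; about 139 mm above the table when off or on, 145 mm when upright
- switch_right_tip (a point): centre of the red ball (26 mm diameter) on the end of the right switch's 11 mm steel rod, 65 mm from the pivot; about 139 mm above the table when off or on, 145 mm when upright
- plate_low: round beech serving plate, 170 mm diameter, 18 mm thick, lying on the table; origin: centre of its underside; leave alone
- plate_high: a second such plate stacked on the first; origin: centre of its underside; leave alone
- shaker: steel salt shaker, 48 mm diameter, 87 mm high; origin: centre of its underside; leave alone
- oil: green oil bottle, 60 mm diameter, 190 mm high; origin: centre of its underside; leave alone
- roll: standing white paper roll, 116 mm diameter, 220 mm high; origin: centre of its underside; leave alone
- cup: white cup, 72 mm diameter, 85 mm high; origin: centre of its underside; leave alone
Mind the look-alikes: they are no part of the job. Leave any red or yellow look-alike of the pan alone.

How it is judged:
By the outcome, as a careful person would: the job done as asked, in the order asked, and still so for the second after the job is handed in, with the robot touching nothing.
It also fails if it takes over 42 s, if anything falls off the work surface, if the arm or the gripper's body presses on something with over 40 N, if the wrist force passes 120 N, or if a joint passes its speed limit or range.

## Working session

There is one attempt and no reset: what is moved stays moved. The work goes in short steps, Python scripts to look and compute and a tool call to move; the robot and the scene stay as the last step left them, time stands still between calls to the robot, and variables do not carry over. Pictures are saved under pics/ and viewed, at most 10 in all, crops included, and the job is handed in when it is done.

Besides the shell and the picture viewer there is one more tool, called after "Request:" in YAML: its name, and indented under it one key for each argument. carry_out: Moves the arm, as the interface text tells. Its arguments: {"type":"object","properties":{"deltas":{"type":"array"},"grip":{"type":"number"},"grip_force":{"type":"number"}},"required":["deltas"]}

```bash
mkdir -p pics
cat > h.py <<'E'
import numpy as np, cv2
from plant import ctrl
def look(cam,tag):
    p,d=ctrl.read_camera(cam); cv2.imwrite(f'pics/{tag}.png',p[:,:,::-1]); np.save(f'/tmp/{cam}.npy',d); return p,d
def cloud(cam,d):
    m=ctrl.camera_model(cam);K=np.array(m['intrinsics']);T=np.linalg.inv(np.array(m['extrinsics']))
    v,u=np.indices(d.shape); r=np.stack([(u-K[0,2])/K[0,0]*d,(v-K[1,2])/K[1,1]*d,d],-1)
    P=r@T[:3,:3].T+T[:3,3]; P[d<=0]=np.nan; return P
E
python3 - <<'E'
from h import *
for c in ('top','side'):
    p,d=look(c,c+'0'); P=cloud(c,d)
    for q in ['warmer','pan','crock','switch_left','switch_left_tip','zone_left','zone_right','switch_right_tip']:
        for r in ctrl.find_in(c,q)[:3]:
            u,v=map(int,r['uv']); print(c,q,round(r['score'],2),u,v,P[v,u].round(3))
print(ctrl.get_state()['time'])
E
```

```text
top warmer 0.59 325 161 [ 0.621 -0.052  0.082]
top pan 0.89 230 188 [0.517 0.274 0.086]
top pan 0.77 294 241 [0.34  0.048 0.083]
top pan 0.65 349 241 [ 0.344 -0.14   0.081]
top crock 0.69 300 165 [0.588 0.032 0.161]
top crock 0.39 384 179 [ 0.549 -0.247  0.152]
top crock 0.15 347 173 [ 0.571 -0.126  0.129]
top switch_left 0.54 402 261 [ 0.28  -0.32   0.089]
top switch_left_tip 0.41 265 174 [0.568 0.155 0.089]
top zone_left 0.86 323 160 [ 0.627 -0.045  0.072]
top zone_left 0.63 445 209 [ 0.466 -0.487  0.041]
top zone_right 0.55 321 162 [ 0.623 -0.039  0.058]
top switch_right_tip 0.57 384 181 [ 0.542 -0.246  0.155]
top switch_right_tip 0.28 425 200 [ 0.502 -0.426  0.004]
side warmer 0.96 362 237 [ 0.534 -0.195  0.064]
side pan 0.98 266 230 [0.308 0.002 0.061]
side pan 0.96 361 220 [ 0.532 -0.185  0.121]
side pan 0.88 242 205 [0.313 0.185 0.061]
side crock 0.87 333 196 [ 0.554 -0.017  0.12 ]
side crock 0.39 471 264 [ 0.583 -0.523  0.158]
side crock 0.3 304 171 [ 0.728  0.42  -0.001]
side switch_left 0.6 314 301 [ 0.253 -0.341  0.067]
side switch_left 0.43 379 226 [ 0.531 -0.261  0.142]
side switch_left_tip 0.4 303 179 [ 0.68   0.354 -0.002]
side zone_left 0.59 361 237 [ 0.533 -0.192  0.063]
side zone_right 0.59 359 236 [ 0.526 -0.19   0.068]
side switch_right_tip 0.63 382 225 [ 0.541 -0.263  0.142]
0.9
```

View pics/top0.png

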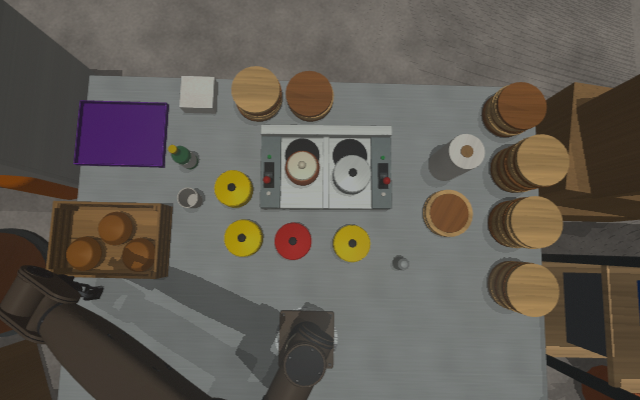

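View pics/side0.png

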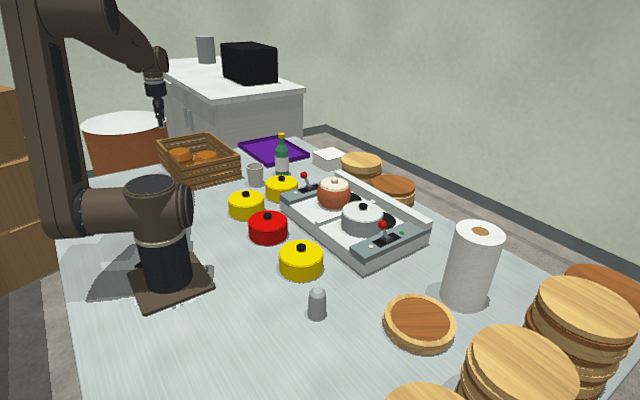

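The silver pan is in the right lane (top view (352,174)), with its switch ball at (387,181). The crock is in the left lane, and the red and yellow look-alikes stand in front. Next I'll measure the warmer's pose, the pan and the balls.

Run:
```python
from h import *
for c in ('top','side'):
    p=cv2.imread(f'pics/{c}0.png'); d=np.load(f'/tmp/{c}.npy'); P=cloud(c,d); X,Y,Z=P[...,0],P[...,1],P[...,2]
    hsv=cv2.cvtColor(p,cv2.COLOR_BGR2HSV)
    reg=(X>.43)&(X<.8)&(Y>-.34)&(Y<.24)
    gray=hsv[...,1]<70
    m=(reg&gray&(Z>.045)&(Z<.115)).astype(np.uint8)
    n,l,s,_=cv2.connectedComponentsWithStats(m); k=1+np.argmax(s[1:,4]); A=P[l==k][:,:2].astype(np.float32)
    r=cv2.minAreaRect(A); print(c,'warmer',r, A.min(0),A.max(0))
    # cheek top
    b=P[reg&gray&(Z>.088)&(Z<.105)]; b=b[b[:,0]>.66]
    if len(b): print(' stop top',len(b),b.min(0),b.max(0),'slope',np.polyfit(b[:,1],b[:,0],1), 'x pct',np.percentile(b[:,0],[2,50,98]))
    red=(((hsv[...,0]<8)|(hsv[...,0]>172))&(hsv[...,1]>170))&reg&(Z>.09)
    n,l,s,ce=cv2.connectedComponentsWithStats(red.astype(np.uint8))
    for i in range(1,n):
        if s[i,4]>8: print(' red',s[i,4],ce[i],np.median(P[l==i],0),P[l==i].max(0))
    # pan lid/knob
    pm=reg&(Z>.108)&(Z<.150)&(Y<-.05)&(Y>-.225)
    q=P[pm]; print(' pan',len(q),q.min(0),q.max(0),np.median(q,0), cv2.minEnclosingCircle(q[:,:2].astype(np.float32)))
    kn=P[reg&(Z>.135)&(Y<-.05)&(Y>-.225)]; print(' knob',len(kn),kn.mean(0) if len(kn) else '')
    cr=P[reg&(Z>.14)&(Y>-.05)&(Y<.12)]; print(' crock',cr.min(0),cr.max(0))
```

```text
top warmer ((0.6024248600006104, -0.05416034162044525), (0.2917487919330597, 0.4613323509693146), 1.1058651208877563) [ 0.4533306  -0.28709933] [0.75020325 0.17823316]
 stop top 1261 [ 0.70710909 -0.28114639  0.08811414] [0.75020327 0.17823316 0.10498972] slope [-0.01856609  0.72659217] x pct [0.70961419 0.72738653 0.74704782]
 red 24 [266.16666667 179.125     ] [0.53973889 0.1427884  0.15055856] [0.54763277 0.14990633 0.1587309 ]
 red 20 [386.9  180.05] [ 0.5464615  -0.2563913   0.15072869] [ 0.55400109 -0.25051844  0.15536513]
 pan 1135 [ 0.5080324  -0.21614951  0.10861391] [ 0.73571155 -0.0666947   0.14955452] [ 0.57030482 -0.14048727  0.12579103] ((0.6287631988525391, -0.1486070305109024), 0.12106768786907196)
 knob 54 [ 0.57223973 -0.14177133  0.14550377]
 crock [ 0.54118161 -0.0177229   0.1400374 ] [0.63688021 0.07623917 0.17108454]
side warmer ((0.6264485120773315, -0.03004947304725647), (0.3517328202724457, 0.5151201486587524), 0.9743157625198364) [ 0.4483006  -0.29023638] [0.7992638  0.23040865]
 stop top 860 [ 0.70434739 -0.28506787  0.08804075] [0.7858646  0.22947188 0.10407058] slope [-0.01732711  0.72161588] x pct [0.70651517 0.72026226 0.74514964]
 red 30 [303.46666667 174.46666667] [0.5360272  0.13571994 0.14290734] [0.54705488 0.14999511 0.15088397]
 red 52 [382.28846154 224.34615385] [ 0.54170077 -0.26324961  0.14508021] [ 0.55295209 -0.24967293  0.1520479 ]
 pan 805 [ 0.50572077 -0.20986263  0.10801776] [ 0.63619068 -0.08034436  0.14613067] [ 0.55831032 -0.15825467  0.12312588] ((0.5702024102210999, -0.14615562558174133), 0.06641735136508942)
 knob 45 [ 0.56800324 -0.14692721  0.14175765]
 crock [ 0.54168015 -0.02341377  0.14001724] [0.63453001 0.07253199 0.16367331]
```

Run:
```python
import cv2
p=cv2.imread('pics/top0.png')[115:220,250:405]
cv2.imwrite('pics/c.png',cv2.resize(p,None,fx=5,fy=5,interpolation=cv2.INTER_CUBIC))
```

```text
(no output)
```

View pics/c.png

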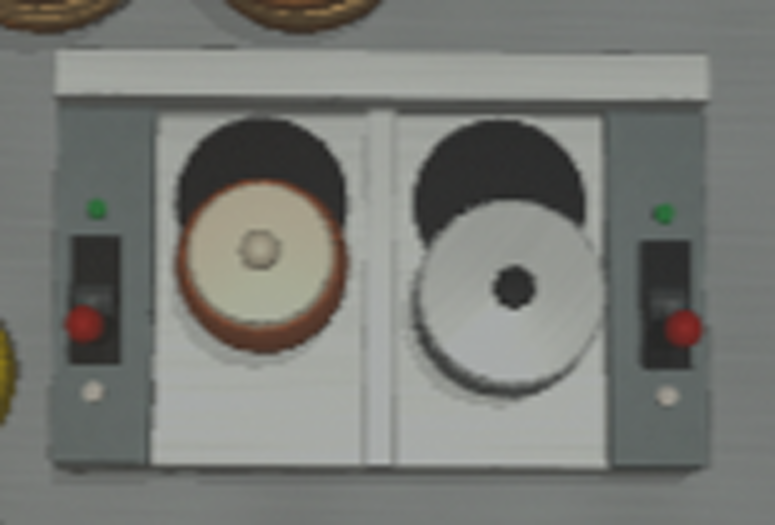

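Side and top agree. The warmer's centre is near (0.600, -0.055) with yaw about +0.018. The pan is near (0.571, -0.145), about 75 mm short of the stop. Both switches lean to the front (off). I'll write a planner helper next.

```bash
cat >> h.py <<'E'
from scipy.spatial.transform import Rotation as R
C=np.array([.600,-.055]); YAW=.018
def w2(x,y): c,s=np.cos(YAW),np.sin(YAW); return C+[c*x-s*y,s*x+c*y]
def plan(target,yaw=None):
    "total delta in tool axes to world xyz, tool down; yaw = world yaw of tool x"
    s=ctrl.get_state(); r=R.from_quat(s['tcp_rot']); x=r.as_matrix()[:,0]
    cur=np.arctan2(x[1],x[0])
    rt=R.from_matrix(np.array([[np.cos(yaw),np.sin(yaw),0],[np.sin(yaw),-np.cos(yaw),0],[0,0,-1]]).T).inv() if 0 else R.from_matrix(np.column_stack([[np.cos(yaw),np.sin(yaw),0],[np.sin(yaw),-np.cos(yaw),0],[0,0,-1]])) if yaw is not None else r
    print('t',s['time'],'pos',np.round(s['eef_pos'],4),'curyaw',cur.round(3),'F',np.round(s['contact_force'],1),'q',np.round(s['qpos'],2))
    print(' d',(r.inv().apply(np.array(target)-s['eef_pos'])).round(4),'rot',(r.inv()*rt).as_rotvec().round(4))
E
python3 - <<'E'
from h import *
print(R.from_quat(ctrl.get_state()['tcp_rot']).as_matrix().round(3))
for yaw in (YAW,YAW+np.pi): plan([.47,.25,.27],yaw); plan([*w2(-.135,-.087),.25],yaw)
E
```

```text
[[-0.956  0.292  0.   ]
 [ 0.292  0.956  0.   ]
 [ 0.     0.    -1.   ]]
t 0.9 pos [0.1974 0.6455 0.2314] curyaw 2.845 F [ 0.3 -0.3 -0.2] q [ 1.12  0.29  1.58  0.    1.28 -0.15]
 d [-0.3764 -0.2985 -0.0387] rot [-0.0000e+00 -1.0000e-04  2.8268e+00]
t 0.9 pos [0.1974 0.6455 0.2314] curyaw 2.845 F [ 0.3 -0.3 -0.2] q [ 1.12  0.29  1.58  0.    1.28 -0.15]
 d [-0.4885 -0.6766 -0.0187] rot [-0.0000e+00 -1.0000e-04  2.8268e+00]
t 0.9 pos [0.1974 0.6455 0.2314] curyaw 2.845 F [ 0.3 -0.3 -0.2] q [ 1.12  0.29  1.58  0.    1.28 -0.15]
 d [-0.3764 -0.2985 -0.0387] rot [ 1.000e-04 -0.000e+00 -3.148e-01]
t 0.9 pos [0.1974 0.6455 0.2314] curyaw 2.845 F [ 0.3 -0.3 -0.2] q [ 1.12  0.29  1.58  0.    1.28 -0.15]
 d [-0.4885 -0.6766 -0.0187] rot [ 1.000e-04 -0.000e+00 -3.148e-01]
```

Request:
carry_out:
  deltas: [-0.036,-0.03,-0.008,0,0,-0.063,-0.074,-0.06,-0.016,0,0,-0.126,-0.112,-0.09,-0.024,0,0,-0.189,-0.15,-0.12,-0.032,0,0,-0.252,-0.188,-0.15,-0.039,0,0,-0.315]
  grip: 50

```text
time: 1.52
eef_pos: [0.334, 0.4458, 0.2709]
tcp_rot: [-0.01, 1.0, 0.0, 0.0]
contact_force: [0.9, -0.1, -0.3]
opening: 0.498
finger_force: 0.0
```

Run:
```python
from h import *
plan([.47,.25,.27],YAW+np.pi); plan([*w2(-.135,-.087),.25],YAW+np.pi)
```

```text
t 1.525 pos [0.334  0.4458 0.2709] curyaw -3.121 F [ 0.9 -0.1 -0.3] q [ 0.75 -0.    1.83 -0.    1.32 -0.85]
 d [-0.1319 -0.1985  0.0009] rot [0.0005 0.0007 0.0025]
t 1.525 pos [0.334  0.4458 0.2709] curyaw -3.121 F [ 0.9 -0.1 -0.3] q [ 0.75 -0.    1.83 -0.    1.32 -0.85]
 d [-0.1204 -0.5928  0.0207] rot [0.0005 0.0007 0.0025]
```

Request:
carry_out:
  deltas: [-0.026,-0.04,0,0,0,0,-0.053,-0.08,0,0,0,0,-0.08,-0.12,0,0,0,0,-0.106,-0.16,0,0,0,0,-0.132,-0.2,0,0,0,0]

```text
time: 2.15
eef_pos: [0.4696, 0.2481, 0.2706]
tcp_rot: [-0.009, 1.0, 0.0, 0.0]
contact_force: [0.5, -0.2, -0.5]
opening: 0.503
finger_force: 0.0
```

Request:
carry_out:
  deltas: [0,-0.045,0,0,0,0,0,-0.09,0,0,0,0,0.002,-0.135,0,0,0,0,0.004,-0.18,0,0,0,0,0.006,-0.225,0,0,0,0]

```text
time: 2.78
eef_pos: [0.4668, 0.023, 0.2706]
tcp_rot: [-0.009, 1.0, -0.0, 0.0]
contact_force: [-0.3, 0.4, 1.0]
opening: 0.5
finger_force: 0.0
```

Request:
carry_out:
  deltas: [0.002,-0.04,0,0,0,0,0.004,-0.08,0,0,0,0,0.006,-0.12,0,0,0,0,0.007,-0.165,0,0,0,0,0.007,-0.165,0,0,0,0]

```text
time: 3.4
eef_pos: [0.4628, -0.143, 0.2705]
tcp_rot: [-0.007, 1.0, -0.0, 0.0]
contact_force: [-0.3, 0.8, 0.9]
opening: 0.496
finger_force: 0.0
```

Run:
```python
from h import *
plan([*w2(-.135,-.087),.076],YAW+np.pi)
```

```text
t 3.4 pos [ 0.4628 -0.143   0.2705] curyaw -3.128 F [-0.3  0.8  0.9] q [-0.51 -0.18  1.99 -0.    1.33 -2.09]
 d [-0.0037 -0.0014  0.1945] rot [-0.0004  0.0001 -0.0041]
```

Request:
carry_out:
  deltas: [0,0,0.05,0,0,0,0,-0.001,0.1,0,0,0,0,-0.001,0.15,0,0,0,0,-0.001,0.18,0,0,-0.004,0,-0.001,0.192,0,0,-0.004]

```text
time: 4.03
eef_pos: [0.4619, -0.1401, 0.0764]
tcp_rot: [-0.012, 1.0, 0.001, -0.002]
contact_force: [-0.5, -0.2, 0.0]
opening: 0.498
finger_force: 0.0
```

Request:
carry_out:
  deltas: [-0.006,0,0,0,0,0,-0.012,0,0,0,0,0,-0.018,0,0,0,0,0,-0.024,0,0,0,0,0,-0.03,0,0,0,0,0]

```text
time: 4.65
eef_pos: [0.4937, -0.1411, 0.0787]
tcp_rot: [-0.011, 1.0, -0.0, 0.0]
contact_force: [0.5, 0.1, -0.0]
opening: 0.494
finger_force: 0.0
```

Run:
```python
from h import *
look('side','s1')
plan([*w2(-.029,-.087),.078],YAW+np.pi)
p=cv2.imread('pics/s1.png')[140:300,260:460]; cv2.imwrite('pics/s1c.png',cv2.resize(p,None,fx=3,fy=3))
```

```text
t 4.7 pos [ 0.4942 -0.1412  0.0787] curyaw -3.119 F [-0.3  0.6  0.2] q [-0.48  0.12  2.08  0.    0.94 -2.07]
 d [-0.0783 -0.003   0.0009] rot [-0.0006  0.0013  0.0043]
```

View pics/s1c.png

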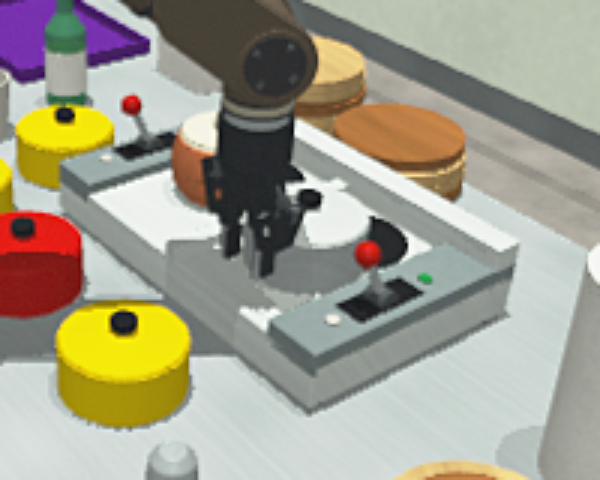

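The fingers stand just before the pan, centred in the right lane at about (250,250) in the crop. I'll push now.

Request:
carry_out:
  deltas: [-0.006,0,0,0,0,0,-0.012,0,0,0,0,0,-0.018,0,0,0,0,0,-0.024,0,0,0,0,0,-0.03,0,0,0,0,0]

```text
time: 5.32
eef_pos: [0.523, -0.1401, 0.0781]
tcp_rot: [-0.011, 1.0, 0.0, -0.001]
contact_force: [-4.0, 0.0, 2.0]
opening: 0.496
finger_force: 2.2
```

Request:
carry_out:
  deltas: [-0.006,0,0,0,0,0,-0.012,0,0,0,0,0,-0.018,0,0,0,0,0,-0.024,0,0,0,0,0,-0.03,0,0,0,0,0]

```text
time: 5.95
eef_pos: [0.5534, -0.1396, 0.0781]
tcp_rot: [-0.011, 1.0, 0.0, 0.0]
contact_force: [-2.2, -0.3, 0.4]
opening: 0.5
finger_force: 1.6
```

Run:
```python
from h import *
p,d=look('side','s2'); P=cloud('side',d)
k=P[(P[...,0]>.5)&(P[...,1]<-.09)&(P[...,1]>-.2)&(p.max(2)<70)&(P[...,2]>.12)&(P[...,2]<.15)&(P[...,0]>.6)]
print('knob',len(k),np.median(k,0),k.min(0),k.max(0),'goal',w2(.045,-.085)); plan([*w2(-.029,-.087),.078],YAW+np.pi)
p=cv2.imread('pics/s2.png')[140:300,260:460]; cv2.imwrite('pics/s2c.png',cv2.resize(p,None,fx=3,fy=3))
```

```text
knob 28 [ 0.62490413 -0.14298879  0.1427279 ] [ 0.61164902 -0.15428202  0.13741319] [ 0.63608132 -0.12920847  0.14629118] goal [ 0.64652263 -0.13917627]
t 6.0 pos [ 0.5543 -0.1397  0.0784] curyaw -3.12 F [-1.1  1.1 -0.4] q [-0.42  0.24  1.94  0.    0.96 -2.02]
 d [-0.0182 -0.0032  0.0004] rot [-0.0002  0.0017  0.0041]
```

View pics/s2c.png

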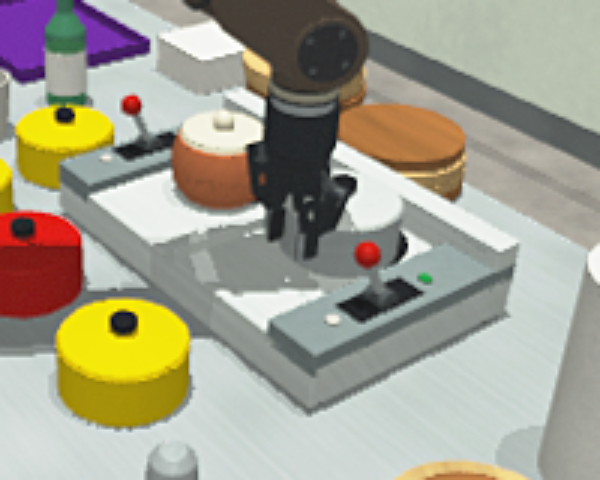

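The pan is sliding, its knob is now near x=0.626, and about 20 mm remain.

Request:
carry_out:
  deltas: [-0.004,0,0,0,0,0,-0.008,0,0,0,0,0,-0.011,0,0,0,0,0,-0.013,0,0,0,0,0,-0.015,0,0,0,0,0]

```text
time: 6.62
eef_pos: [0.568, -0.1394, 0.0783]
tcp_rot: [-0.011, 1.0, 0.0, -0.0]
contact_force: [-3.7, 0.7, 1.2]
opening: 0.5
finger_force: 1.8
```

Request:
carry_out:
  deltas: [-0.001,0,0,0,0,0,-0.002,0,0,0,0,0,-0.003,0,0,0,0,0]

```text
time: 7.0
eef_pos: [0.571, -0.1393, 0.0783]
tcp_rot: [-0.011, 1.0, 0.0, -0.0]
contact_force: [-3.5, -1.0, 1.9]
opening: 0.5
finger_force: 1.8
```

Request:
carry_out:
  deltas: [-0.001,0,0,0,0,0,-0.002,0,0,0,0,0]

```text
time: 7.25
eef_pos: [0.573, -0.1392, 0.0783]
tcp_rot: [-0.011, 1.0, 0.0, -0.0]
contact_force: [-3.5, 0.4, 1.5]
opening: 0.501
finger_force: 1.8
```

Request:
carry_out:
  deltas: [-0.001,0,0,0,0,0,-0.002,0,0,0,0,0]

```text
time: 7.5
eef_pos: [0.5751, -0.1392, 0.0783]
tcp_rot: [-0.011, 1.0, 0.0, -0.0]
contact_force: [-3.9, -0.3, 0.1]
opening: 0.498
finger_force: 1.8
```

Request:
carry_out:
  deltas: [-0.001,0,0,0,0,0,-0.0015,0,0,0,0,0]

```text
time: 7.75
eef_pos: [0.5759, -0.1392, 0.0783]
tcp_rot: [-0.011, 1.0, 0.0, -0.001]
contact_force: [-6.6, 0.8, 3.4]
opening: 0.5
finger_force: 3.3
```

Request:
carry_out:
  deltas: [-0.001,0,0,0,0,0]

```text
time: 7.88
eef_pos: [0.5759, -0.1391, 0.0783]
tcp_rot: [-0.011, 1.0, 0.0, -0.003]
contact_force: [-10.8, -0.7, 5.7]
opening: 0.5
finger_force: 5.2
```

The pan is against the stop: the position stalled at x=0.576 while the force rose to 11 N. I'll back off, rise, and move in front of the right switch.

Request:
carry_out:
  deltas: [0.01,0,0,0,0,0,0.03,0,0,0,0,0,0.06,0,0,0,0,0,0.09,0,0,0,0,0,0.09,0,-0.04,0,0,0]

```text
time: 8.5
eef_pos: [0.4837, -0.1395, 0.1149]
tcp_rot: [-0.01, 1.0, 0.002, -0.003]
contact_force: [1.3, 0.0, -0.1]
opening: 0.497
finger_force: 0.0
```

Request:
carry_out:
  deltas: [0,0,-0.05,0,0,0,0,0,-0.1,0,0,0,0,-0.04,-0.12,0,0,0,0,-0.08,-0.12,0,0,0,0,-0.115,-0.12,0,0,0]
  grip: 0

```text
time: 9.12
eef_pos: [0.491, -0.2577, 0.2396]
tcp_rot: [-0.011, 1.0, -0.001, 0.002]
contact_force: [0.2, 0.3, -0.1]
opening: -0.003
finger_force: 0.0
```

Run:
```python
from h import *
p,d=look('side','s3'); P=cloud('side',d); p2,d2=look('top','t3'); P2=cloud('top',d2)
for pp,Q in ((p,P),(p2,P2)):
    k=Q[(Q[...,1]<-.1)&(Q[...,1]>-.19)&(pp.max(2)<70)&(Q[...,2]>.138)&(Q[...,2]<.152)&(Q[...,0]>.6)&(Q[...,0]<.68)]
    print('knob',len(k),k.mean(0) if len(k) else '')
    hsv=cv2.cvtColor(pp,cv2.COLOR_RGB2HSV)
    b=Q[((hsv[...,0]<8)|(hsv[...,0]>172))&(hsv[...,1]>170)&(Q[...,2]>.12)&(Q[...,1]<-.2)&(Q[...,0]>.45)]
    print('ball',len(b),np.median(b,0) if len(b) else '')
print(w2(.045,-.085)); plan([*w2(-.108,-.2),.125],YAW+np.pi)
a=cv2.resize(cv2.imread('pics/s3.png')[140:300,260:460],(600,480));cv2.imwrite('pics/s3c.png',a)
```

```text
knob 29 [ 0.64448559 -0.14512108  0.14242121]
ball 49 [ 0.53991138 -0.26309699  0.14452926]
knob 44 [ 0.6464744  -0.13849811  0.14585607]
ball 0 
[ 0.64652263 -0.13917627]
t 9.225 pos [ 0.4907 -0.2592  0.2389] curyaw -3.123 F [0.1 0.2 0.3] q [-0.67  0.01  1.87  0.    1.26 -2.26]
 d [-0.0046  0.0025  0.1139] rot [-0.0026  0.0034  0.0008]
```

View pics/s3c.png

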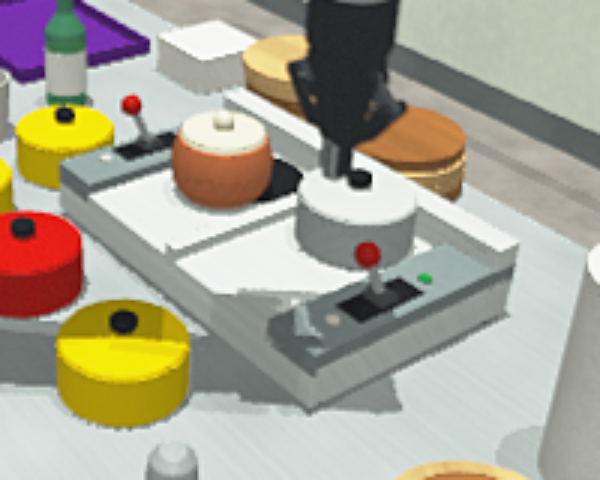

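The pan sits over the disc against the stop, with its knob at (360,180) in the crop. The right ball at (368,255) is still off. I'll descend in front of it and push.

Request:
carry_out:
  deltas: [0,0.002,0.04,0,0,0,0,0.002,0.08,0,0,0,0,0.002,0.105,0,0,0,0,0.002,0.113,0,0,0,0,0.002,0.113,0,0,0]

```text
time: 9.85
eef_pos: [0.4904, -0.2538, 0.1256]
tcp_rot: [-0.011, 1.0, -0.0, 0.0]
contact_force: [-0.3, -0.1, -0.6]
opening: 0.0
finger_force: 0.0
```

Request:
carry_out:
  deltas: [-0.01,0,0,0,0,0,-0.02,0,0,0,0,0,-0.028,0,0,0,0,0,-0.036,0,0,0,0,0,-0.044,0,0,0,0,0]

```text
time: 10.48
eef_pos: [0.5336, -0.2536, 0.1259]
tcp_rot: [-0.011, 1.0, -0.0, -0.002]
contact_force: [-3.8, -0.6, 3.1]
opening: 0.001
finger_force: 2.0
```

Request:
carry_out:
  deltas: [-0.007,0,0,0,0,0,-0.014,0,0,0,0,0,-0.021,0,0,0,0,0,-0.028,0,0,0,0,0,-0.032,0,0,0,0,0]

```text
time: 11.1
eef_pos: [0.5666, -0.2523, 0.1252]
tcp_rot: [-0.011, 1.0, 0.0, 0.0]
contact_force: [0.1, -0.1, -1.0]
opening: -0.003
finger_force: 0.0
```

Run:
```python
from h import *
p,d=look('side','s4'); plan([.5,-.256,.2],YAW+np.pi)
a=cv2.resize(cv2.imread('pics/s4.png')[140:300,260:460],(600,480));cv2.imwrite('pics/s4c.png',a)
```

```text
t 11.15 pos [ 0.5668 -0.2523  0.1252] curyaw -3.119 F [0.4 0.3 0.6] q [-0.58  0.27  1.8   0.    1.07 -2.18]
 d [ 0.0668 -0.0022 -0.0748] rot [0.     0.0006 0.0045]
```

View pics/s4c.png

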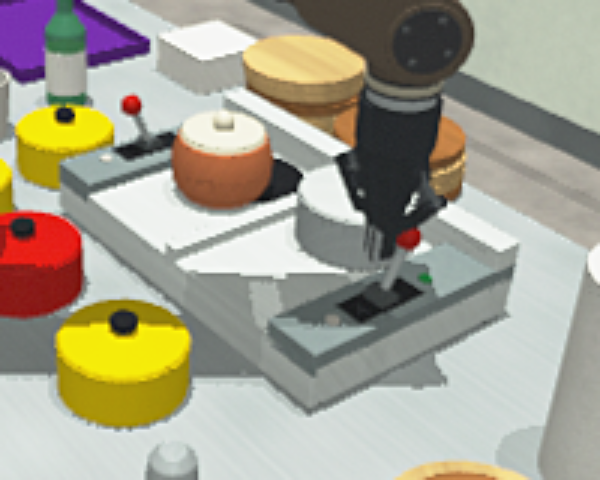

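The switch snapped over: the ball is now at (408,238) in the crop, leaning to the green dot. I'll retreat and raise the arm clear.

Request:
carry_out:
  deltas: [0.02,0,0,0,0,0,0.05,0,0,0,0,0,0.07,0,-0.04,0,0,0,0.07,0,-0.09,0,0,0,0.07,0,-0.13,0,0,0]

```text
time: 11.78
eef_pos: [0.4959, -0.2542, 0.2576]
tcp_rot: [-0.011, 1.0, -0.001, 0.001]
contact_force: [-0.5, -0.5, 0.9]
opening: 0.001
finger_force: 0.0
```

Request:
carry_out:
  deltas: [0,0,-0.02,0,0,0,0,0,-0.04,0,0,0,0,0,-0.04,0,0,0,0,0,-0.04,0,0,0]

```text
time: 12.28
eef_pos: [0.4955, -0.2536, 0.2934]
tcp_rot: [-0.011, 1.0, 0.001, -0.001]
contact_force: [-0.2, 0.1, -0.4]
opening: 0.003
finger_force: 0.0
```

Run:
```python
from h import *
p,d=look('side','s5'); P=cloud('side',d); plan([.5,-.256,.2])
hsv=cv2.cvtColor(p,cv2.COLOR_RGB2HSV)
m=((hsv[...,0]<8)|(hsv[...,0]>172))&(hsv[...,1]>170)&(P[...,2]>.12)&(P[...,0]>.45)&(P[...,0]<.7)
for s in (P[...,1]<-.2,(P[...,1]>.1)&(P[...,1]<.2)): print('ball',np.median(P[m&s],0))
k=P[(P[...,1]<-.1)&(P[...,1]>-.19)&(p.max(2)<70)&(P[...,2]>.138)&(P[...,2]<.152)&(P[...,0]>.6)&(P[...,0]<.68)]
print('knob',len(k),k.mean(0))
```

```text
t 12.325 pos [ 0.4955 -0.2535  0.2933] curyaw -3.119 F [-0.4  0.7 -0.7] q [-0.66 -0.02  1.8   0.    1.36 -2.25]
 d [-0.0047 -0.0028  0.0932] rot [0. 0. 0.]
ball [ 0.59758685 -0.26174085  0.14487051]
ball [0.53447166 0.13494626 0.14322783]
knob 31 [ 0.64426976 -0.14433621  0.14242213]
```

View pics/s5.png

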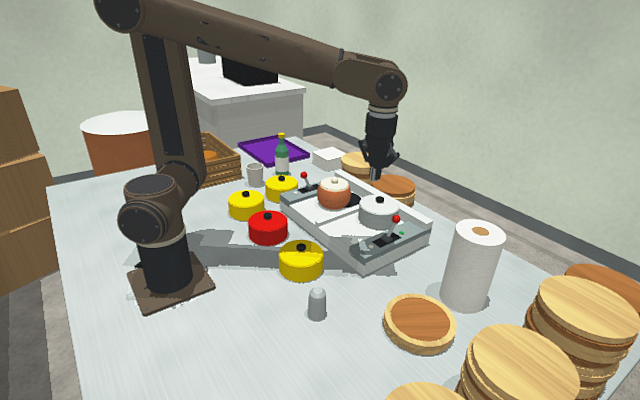

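The pan (378,210) is at the stop and the right switch ball (397,219) is on. The left switch is still off, nothing else has moved, and the arm is clear, so I'll hand in.

```bash
python3 -c "
from plant import ctrl
print(ctrl.sign_off())"
```

```text
the job is handed in; nothing more can be done
None
```

I pushed the pan against the back stop in the right lane, then flipped the right switch to on; the left switch stayed off, nothing else was moved, and the job is handed in with the arm clear.

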